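# Weigh the bead tins in hand, stock or refill

### The job

Heft each bead tin on the cork mat: stand the well-filled ones (more than about 160 g; anything within 20 g of that may go either way) upright in the cardboard stock box and the lighter ones upright on the wooden tray. When all are sorted, swing the lid of the stock box fully shut so its tab drops behind the front rim, and carry the tray with its tins, without ever tipping it, onto the cork mat, centred and square, ready for refilling. Leave the bead board, the pliers and the glue bottle alone.

Things in the scene. Friction and masses are not known exactly. Their poses are not given: they have to be found in the camera images.
- tin1: Closed round aluminium bead tin with screw lid, 54 mm diameter, 64 mm tall; origin at the centre of its underside, z up. All tins look alike; each weighs between 50 and 290 g, depending on how many beads it holds, which only lifting tells. Starts upright on the cork mat. Three or four tins are present (None if absent).
- tin2: Closed round aluminium bead tin with screw lid, 54 mm diameter, 64 mm tall; origin at the centre of its underside, z up. All tins look alike; each weighs between 50 and 290 g, depending on how many beads it holds, which only lifting tells. Starts upright on the cork mat. Three or four tins are present (None if absent).
- tin3: Closed round aluminium bead tin with screw lid, 54 mm diameter, 64 mm tall; origin at the centre of its underside, z up. All tins look alike; each weighs between 50 and 290 g, depending on how many beads it holds, which only lifting tells. Starts upright on the cork mat. Three or four tins are present (None if absent).
- tin4: Closed round aluminium bead tin with screw lid, 54 mm diameter, 64 mm tall; origin at the centre of its underside, z up. All tins look alike; each weighs between 50 and 290 g, depending on how many beads it holds, which only lifting tells. Starts upright on the cork mat. Three or four tins are present (None if absent).
- stockbox: Open cardboard box fixed to the table, outer 180 (x) x 214 (y) x 88 mm high, walls and floor 5 mm; origin at the centre of its underside, z up, front rim at its -x side, lid hinged on its +x side. Holds four tins standing two by two. It stands on the left or on the right of the mat.
- box_floor (a point): Centre of the stock box's inner floor, 5 mm above its underside; axes of the box.
- lid (a joint): Lid hinge angle in rad: 0 is fully shut (its stop), 1.57 upright, at most 2.0. The lid stays at whatever angle it is left; about 1 N at its free edge moves it. Starts open at 1.7 to 1.85.
- lid_hinge (a point): Middle of the lid's hinge line, on top of the box's +x rim (90 mm towards the box's +x from its centre, 88 mm above its underside). The hinge line runs along the box's y.
- lid_edge (a point): Middle of the lid's free edge, on its outer (upper when shut) face, 180 mm from the hinge line. The lid is 180 x 214 x 4 mm, with a 14 mm tab under this edge.
- tray: Loose wooden tray, 280 g, outer 176 (x) x 170 (y) mm, rim 22 mm high, walls and floor 5 mm; origin at the centre of its underside, z up. An upright handle plate stands in its middle: 12 mm thick along the tray's x, 80 mm long along its y, top at 124 mm. Two tins stand on each side of the handle, e.g. at x +-50, y +-45 mm. It stands at the other side of the mat from the stock box.
- mat: Cork work mat fixed on the table, 250 (x) x 230 (y) mm, 4 mm thick; origin at the centre of its underside, z up.
- beadboard: Bystander: wooden bead board 110 x 260 x 18 mm beyond the mat; origin at the centre of its underside.
- pliers: Bystander: pliers with black grips, about 150 mm long, 14 mm high, lying on the table; origin at the joint, on the table.
- glue: Bystander: brown glue bottle 44 mm in diameter, 90 mm tall; origin at the centre of its underside.
Things that resemble listed ones, but are neither listed nor needed, are in the scene too. Leave any pink or purple look-alike of the tin1 alone.

How it is judged:
On the way:
1. every tin stands in the stock box or on the tray, according to its weight, while the lid is open and the tray is still beside the mat (((x of tin1 in the frame of tray between -0.085 and 0.085 m and y of tin1 in the frame of tray between -0.082 and 0.082 m and z of tin1 in the frame of tray between -0.001 and 0.012 m and contact force between tin1 and tray below 1.77 N) or (x of tin1 in the frame of box_floor between -0.085 and 0.085 m and y of tin1 in the frame of box_floor between -0.102 and 0.102 m and z of tin1 in the frame of box_floor between -0.005 and 0.006 m and contact force between tin1 and stockbox above 1.37 N)) and angle between each of tin1, tin2, tin3, tin4's own z axis and vertical below 0.12 rad and linear speed of each of tin1, tin2, tin3, tin4 below 0.02 m/s and ((x of tin2 in the frame of tray between -0.085 and 0.085 m and y of tin2 in the frame of tray between -0.082 and 0.082 m and z of tin2 in the frame of tray between -0.001 and 0.012 m and contact force between tin2 and tray below 1.77 N) or (x of tin2 in the frame of box_floor between -0.085 and 0.085 m and y of tin2 in the frame of box_floor between -0.102 and 0.102 m and z of tin2 in the frame of box_floor between -0.005 and 0.006 m and contact force between tin2 and stockbox above 1.37 N)) and ((x of tin3 in the frame of tray between -0.085 and 0.085 m and y of tin3 in the frame of tray between -0.082 and 0.082 m and z of tin3 in the frame of tray between -0.001 and 0.012 m and contact force between tin3 and tray below 1.77 N) or (x of tin3 in the frame of box_floor between -0.085 and 0.085 m and y of tin3 in the frame of box_floor between -0.102 and 0.102 m and z of tin3 in the frame of box_floor between -0.005 and 0.006 m and contact force between tin3 and stockbox above 1.37 N)) and ((x of tin4 in the frame of tray between -0.085 and 0.085 m and y of tin4 in the frame of tray between -0.082 and 0.082 m and z of tin4 in the frame of tray between -0.001 and 0.012 m and contact force between tin4 and tray below 1.77 N) or (x of tin4 in the frame of box_floor between -0.085 and 0.085 m and y of tin4 in the frame of box_floor between -0.102 and 0.102 m and z of tin4 in the frame of box_floor between -0.005 and 0.006 m and contact force between tin4 and stockbox above 1.37 N)) and value of joint lid above 0.8 rad and horizontal distance between tray and mat above 0.15 m), for 0.2 s.
At the end, for the whole second after the job is handed in: Every tin upright (0.12 rad) and at rest: over 180 g in the stock box, under 140 g on the tray, between: either. Lid shut (under 0.05 rad). Tray flat on the mat, centre within 30 mm of the mat's along each mat axis, square within 0.15 rad (((x of tin1 in the frame of tray between -0.085 and 0.085 m and y of tin1 in the frame of tray between -0.082 and 0.082 m and z of tin1 in the frame of tray between -0.001 and 0.012 m and contact force between tin1 and tray below 1.77 N) or (x of tin1 in the frame of box_floor between -0.085 and 0.085 m and y of tin1 in the frame of box_floor between -0.102 and 0.102 m and z of tin1 in the frame of box_floor between -0.005 and 0.006 m and contact force between tin1 and stockbox above 1.37 N)) and angle between each of tin1, tin2, tin3, tin4's own z axis and vertical below 0.12 rad and linear speed of each of tin1, tin2, tin3, tin4, tray below 0.02 m/s and ((x of tin2 in the frame of tray between -0.085 and 0.085 m and y of tin2 in the frame of tray between -0.082 and 0.082 m and z of tin2 in the frame of tray between -0.001 and 0.012 m and contact force between tin2 and tray below 1.77 N) or (x of tin2 in the frame of box_floor between -0.085 and 0.085 m and y of tin2 in the frame of box_floor between -0.102 and 0.102 m and z of tin2 in the frame of box_floor between -0.005 and 0.006 m and contact force between tin2 and stockbox above 1.37 N)) and ((x of tin3 in the frame of tray between -0.085 and 0.085 m and y of tin3 in the frame of tray between -0.082 and 0.082 m and z of tin3 in the frame of tray between -0.001 and 0.012 m and contact force between tin3 and tray below 1.77 N) or (x of tin3 in the frame of box_floor between -0.085 and 0.085 m and y of tin3 in the frame of box_floor between -0.102 and 0.102 m and z of tin3 in the frame of box_floor between -0.005 and 0.006 m and contact force between tin3 and stockbox above 1.37 N)) and ((x of tin4 in the frame of tray between -0.085 and 0.085 m and y of tin4 in the frame of tray between -0.082 and 0.082 m and z of tin4 in the frame of tray between -0.001 and 0.012 m and contact force between tin4 and tray below 1.77 N) or (x of tin4 in the frame of box_floor between -0.085 and 0.085 m and y of tin4 in the frame of box_floor between -0.102 and 0.102 m and z of tin4 in the frame of box_floor between -0.005 and 0.006 m and contact force between tin4 and stockbox above 1.37 N)) and value of joint lid below 0.05 rad and x of tray in the frame of mat between -0.03 and 0.03 m and y of tray in the frame of mat between -0.03 and 0.03 m and z of tray in the frame of mat between 0.001 and 0.008 m and angle between the x axis of tray and the x axis of mat, either way round below 0.15 rad and angle between tray's own z axis and vertical below 0.05 rad); the robot touches nothing.
It fails at once if the tray is tipped by more than 0.3 rad (angle between tray's own z axis and vertical above 0.3 rad).
It fails at once if the bead board is moved by more than 30 mm (distance of beadboard from where it was at the start of the episode above 0.03 m).
It fails at once if the pliers is moved by more than 30 mm (distance of pliers from where it was at the start of the episode above 0.03 m).
It fails at once if the glue bottle is moved by more than 30 mm (distance of glue from where it was at the start of the episode above 0.03 m).
Of tin1, tin2, tin3, tin4 only 3 to 4 are there at a start; the rules pass over those that are not, and their reading is None.
At some moment in a run one of tin1, tin2, tin3, tin4 may be knocked a few centimetres aside while the robot is not near it.
It also fails if it takes over 208 s, if anything falls off the work surface, if the arm or the gripper's body presses on something with over 40 N, if the wrist force passes 120 N, or if a joint passes its speed limit or range.

### The arm

A 6-joint arm with a two-finger parallel gripper is mounted at the origin on the work surface. World frame = base frame: x ahead of the robot, y to its left, z up, the work surface at z = 0. Lengths are in m, angles in rad, forces in N, time in s.
With the tool pointing down it reaches from about 0.4 to 0.825 m from the base axis. Payload 7 kg.
Tool frame: the origin (TCP) lies between the finger pads; the fingertips stand 25 mm ahead of it and the grasp point (between the pads) lies 6 mm ahead of it; z points along the fingers, y is the line along which they close (so a half turn about z gives the same grasp; the last joint's range is limited). The gripper opens to 88 mm and grips with 3 to 60 N. Pads are 19 mm wide; open, the fingers measure 130 mm over their backs; the gripper's body (78 mm by 193 mm) begins 47 mm behind the grasp point.
Start: joints at [1.601, 0.359, 0.012, 0, -1.224, -0.288], TCP at [0.172, 0.653, 0.252] pointing down, gripper open.
Joint ranges: [-3.07, 3.07], [-1.43, 2.12], [-1.02, 1.25], [-3.03, 1.67], [-3.05, -0], [-3.03, 3.03]. Speed limits (rad/s): [2.39, 2.39, 3.01, 3.14, 3.14, 3.14].

### API

Orientations are given as a 3x3 rotation matrix whose columns are the frame's x, y, z axes.
In Python, from bench import bot, snapshot, close_job, masks_of gives the robot as it stands.
- The arm moves only by the tool servo_tool, never from a script. Its argument "motion" is a list of rows, each a list of 7 numbers: the turn, a rotation vector about the tool's x, y, z in units of 0.12 rad (1.0 is 0.12 rad), then the shift along the tool's x, y, z in units of 10 cm (1.0 is 10 cm), then the finger opening in mm, from 0 to 87.6. A call has 1 to 8 rows; each row shifts and turns the commanded pose from where the row before left it, along the tool's axes as they then stand; what a row does not reach is not made up. A row lasts 1/8 s, in which the tool goes at most 62.5 mm and 10.7 degrees, less where a joint would pass 70% of its speed; a pose out of reach is approached as far as the arm can. A call with a number of a shift or a turn outside -1 to 1 is refused whole. A call with a gripper value outside its range is refused whole. The fingers move at their own pace and stop on an object; "squeeze" is the grip in N (left out, the last holds). Time passes only in rows, so rows that do not move let the fingers close. It gives the time, the measured TCP pose, the force, the opening and the grip force at its end, in the units of the state.
- bot.observe(): the state, without advancing time (a new reading comes with each control period).
- snapshot(name): name is "scene" or "top" or "wrist"; returns a dict with "frame" (420x560x3 uint8, blue, green, red), "mtx" (3x3 intrinsics, pixels), "pose" (4x4, takes a point from camera to world coordinates); the wrist camera has in their place "hand_eye" (4x4, takes a point from camera to tool coordinates, whose origin is the TCP and whose axes are the flange's). Camera axes: x right, y down, z forward; pixel columns grow to the right and rows downward; lengths in m; the calibration is good to about 2 mm. A picture is of the moment at which its call begins: read the wrist's pose just before it. There is no depth.
- close_job(): hands the job in; it is judged then, once.
Trained networks look in a picture, given as the dict that the camera call returned (one of the last four; its "shot" number tells which), for a name from the list of things; names that differ only in an ending like _2 or _b are one class to them, and where a whole thing is asked for, a point or a joint stands for the part that bears it (a point fixed in the world has none). Each returns a list of dicts, best first, with "score" (0 to 1); they miss things now and then, are a little off and sometimes report something else, mostly with a low value. They report only what shows in the picture. A call takes as long as a camera call. They do not tell look-alikes from the thing itself.
- masks_of(query, picture): "region" (420x560 bool, what is visible of it) and "rect" ([left, top, width, height] in pixels, round what is visible of it).
The state is a dict: "clock": time; "joint_positions": joint angles; "joint_vel": joint speeds; "joint_torque": joint torques, N m; "tcp_pos": TCP position; "ee_rot": TCP orientation; "force": force on the tool from outside, world axes, zero at the start; "moment": the same for the moment, N m; "opening": finger opening in m; "grip_force": force on a finger pad.
Only numpy, scipy, OpenCV 4.12 (cv2) and the standard library are available. Lean on these libraries where they do the work, as an engineer would, in place of code of your own. Each camera call takes 0.05 s, during which the arm holds its last target. There are 200 camera calls.

## Working session

There is one attempt and no reset: what is moved stays moved. The work goes in short steps, Python scripts to look and compute and a tool call to move; the robot and the scene stay as the last step left them, time stands still between calls to the robot, and variables do not carry over. Pictures are saved under pics/ and viewed, at most 14 in all, crops included, and the job is handed in when it is done.

Besides the shell and the picture viewer there is one more tool, called in YAML: its name, and indented under it one key for each argument. servo_tool: Moves the arm, as the interface text tells. Shifts and turns lie within -1 to 1; 1 stands for 10 cm of shift or 0.12 rad of turn. Its arguments: {"type":"object","properties":{"motion":{"type":"array","items":{"type":"array","items":{"type":"number"}}},"squeeze":{"type":"number"}},"required":["motion"]}

```bash
ls; mkdir -p pics; cat > h.py <<'E'
import numpy as np, cv2
from bench import bot, snapshot, close_job, masks_of
def ray(p,u,v,z):
    M=p["mtx"];P=p["pose"]
    d=P[:3,:3]@np.linalg.solve(M,[u,v,1.]);o=P[:3,3]
    return o+d*(z-o[2])/d[2]
def proj(p,X):
    P=np.linalg.inv(p["pose"]);c=P[:3,:3]@np.asarray(X)+P[:3,3];q=p["mtx"]@c;return q[:2]/q[2]
E
python3 - <<'E'
from h import *
s=bot.observe();print({k:np.round(v,3).tolist() for k,v in s.items()})
for n in("top","scene"):
    p=snapshot(n);cv2.imwrite(f"pics/{n}0.png",p["frame"]);print(n,np.round(p["pose"],3).tolist(),np.round(p["mtx"],1).tolist())
    for q in("tin1","stockbox","tray","mat","glue","pliers","beadboard"):
        print(q,[(round(float(m["score"]),2),np.round(m["rect"]).tolist()) for m in masks_of(q,p)])
E
```

```text
pics
{'clock': 0.0, 'joint_positions': [1.601, 0.359, 0.011, -0.0, -1.224, -0.288], 'joint_vel': [-0.0, 0.001, 0.0, -0.0, 0.0, -0.001], 'joint_torque': [0.001, -58.273, 29.305, 6.997, 0.007, -0.0], 'tcp_pos': [0.172, 0.652, 0.251], 'ee_rot': [[0.967, -0.255, -0.0], [-0.255, -0.967, -0.002], [0.0, 0.002, -1.0]], 'force': [-0.192, -0.356, -0.174], 'moment': [0.026, 0.026, 0.001], 'grip_force': 0.0, 'opening': 0.088}
top [[0.0, -0.995, 0.099, 0.455], [-1.0, -0.001, -0.009, 0.001], [0.009, -0.099, -0.995, 1.32], [0.0, 0.0, 0.0, 1.0]] [[454.2, 0.0, 284.4], [0.0, 454.2, 214.6], [0.0, 0.0, 1.0]]
tin1 [(0.72, [239.0, 278.0, 18.0, 17.0]), (0.67, [269.0, 281.0, 20.0, 22.0]), (0.66, [250.0, 238.0, 20.0, 18.0]), (0.65, [290.0, 181.0, 18.0, 21.0]), (0.63, [303.0, 289.0, 22.0, 21.0]), (0.57, [247.0, 189.0, 18.0, 19.0]), (0.5, [286.0, 234.0, 18.0, 24.0])]
stockbox [(0.85, [109.0, 200.0, 115.0, 101.0])]
tray [(0.69, [354.0, 231.0, 62.0, 63.0])]
mat [(0.59, [235.0, 174.0, 83.0, 89.0])]
glue [(0.58, [248.0, 187.0, 20.0, 21.0]), (0.49, [159.0, 161.0, 20.0, 15.0])]
pliers [(0.57, [378.0, 170.0, 46.0, 33.0])]
beadboard [(0.6, [229.0, 121.0, 94.0, 44.0])]
scene [[0.786, 0.418, -0.455, 1.036], [0.618, -0.519, 0.591, -0.629], [0.011, -0.746, -0.666, 0.771], [0.0, 0.0, 0.0, 1.0]] [[499.6, 0.0, 284.3], [0.0, 499.6, 214.5], [0.0, 0.0, 1.0]]
tin1 [(0.96, [320.0, 204.0, 26.0, 37.0]), (0.86, [241.0, 202.0, 27.0, 37.0]), (0.86, [178.0, 188.0, 22.0, 37.0]), (0.83, [219.0, 175.0, 20.0, 35.0]), (0.77, [295.0, 234.0, 27.0, 44.0]), (0.75, [268.0, 181.0, 23.0, 31.0]), (0.69, [240.0, 157.0, 23.0, 32.0])]
stockbox [(0.9, [268.0, 69.0, 131.0, 123.0])]
tray [(0.56, [220.0, 193.0, 150.0, 96.0])]
mat [(0.63, [218.0, 190.0, 152.0, 97.0])]
glue [(0.72, [408.0, 161.0, 19.0, 38.0])]
pliers [(0.79, [172.0, 363.0, 93.0, 52.0]), (0.52, [321.0, 203.0, 25.0, 39.0])]
beadboard [(0.55, [326.0, 232.0, 114.0, 107.0])]
```

View pics/top0.png

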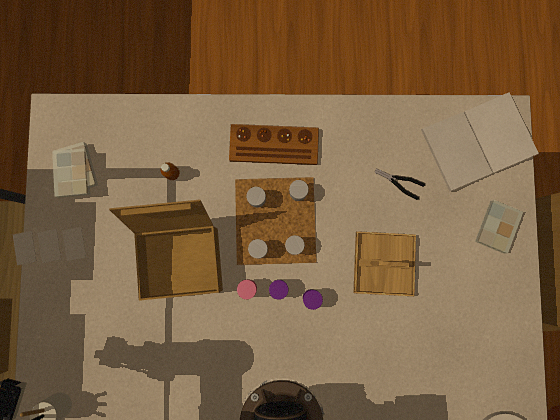

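View pics/scene0.png

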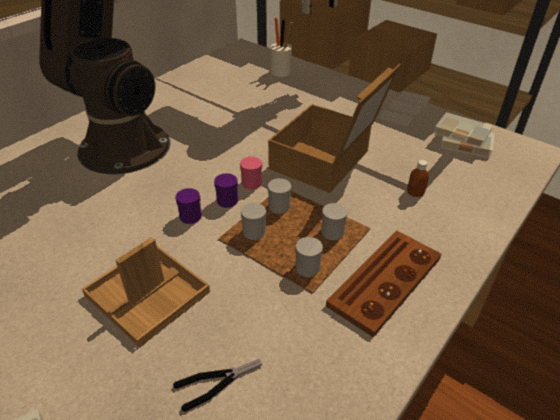

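The four grey tins are at top-image (256,196), (299,189), (258,249) and (294,245). The look-alikes are pink (247,289) and purple (279,289) and (313,299), all off the mat, and these stay put. Box is on the left, tray on the right with its handle along world y.

```bash
cat >> h.py <<'E'
def tins(p):
    """centres of tins (any colour) with mean saturation"""
    hsv=cv2.cvtColor(p["frame"],cv2.COLOR_BGR2HSV);out=[]
    for m in masks_of("tin1",p):
        r=m["region"]
        if r.sum()<80: continue
        v,u=np.nonzero(r);X=ray(p,(u.min()+u.max())/2,(v.min()+v.max())/2,.036)
        out.append([*np.round(X[:2],4).tolist(),round(float(m["score"]),2),int(np.median(hsv[r][:,1])),int(np.median(hsv[r][:,0])),int(r.sum())])
    return out
E
python3 - <<'E'
from h import *
for n in("top","scene"):
    p=snapshot(n)
    for t in tins(p):print(n,t)
    if n=="top":
        cv2.imwrite("pics/c0.png",cv2.resize(p["frame"][165:310,105:425],None,fx=2.5,fy=2.5,interpolation=cv2.INTER_CUBIC))
        for q,z in(("mat",.004),("tray",.022)):
            ms=masks_of(q,p)
            for m in ms[:1]:
                r=m["region"].astype(np.uint8);v,u=np.nonzero(r)
                W=np.array([ray(p,a,b,z)[:2] for a,b in zip(u,v)],np.float32)
                print(q,cv2.minAreaRect(W), W.min(0),W.max(0))
E
```

```text
top [0.497, -0.0381, 0.87, 59, 18, 299]
top [0.6525, -0.0498, 0.81, 60, 17, 352]
top [0.6336, 0.0715, 0.78, 59, 18, 304]
top [0.4871, 0.0663, 0.74, 58, 18, 290]
top [0.3451, -0.0881, 0.7, 154, 150, 331]
top [0.3741, 0.0963, 0.66, 122, 178, 312]
top [0.3713, 0.0083, 0.6, 151, 150, 310]
mat ((0.5691041350364685, 0.018487341701984406), (0.2545011341571808, 0.23243065178394318), 1.8432176113128662) [ 0.44187203 -0.09850346] [0.6990354  0.13795769]
tray ((0.4459458589553833, -0.2956564426422119), (0.1746222972869873, 0.17846627533435822), 86.93102264404297) [ 0.3549705 -0.3870331] [ 0.5362481  -0.20668814]
scene [0.6323, 0.0724, 0.88, 63, 17, 761]
scene [0.3737, 0.0932, 0.88, 145, 177, 603]
scene [0.6514, -0.0463, 0.86, 64, 17, 971]
scene [0.486, 0.0638, 0.73, 64, 17, 714]
scene [0.3751, 0.0047, 0.72, 169, 147, 724]
scene [0.494, -0.0368, 0.61, 64, 17, 801]
scene [0.3467, -0.0892, 0.6, 170, 147, 777]
```

View pics/c0.png

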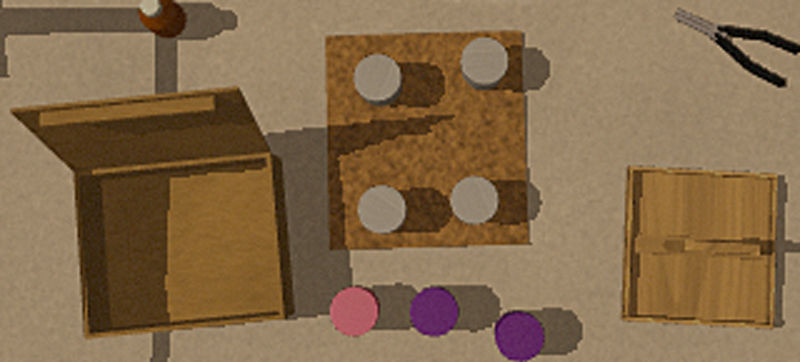

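Crop shows box rim with yaw about +0.09, tray slightly yawed, and mat almost square. I'll fit box and tray by silhouette in both cameras.

```bash
cat >> h.py <<'E'
from scipy.optimize import minimize
def cuboid(x0,x1,y0,y1,z0,z1): return np.array([[x,y,z] for x in(x0,x1) for y in(y0,y1) for z in(z0,z1)],float)
def place(V,x,y,a):
    c,s=np.cos(a),np.sin(a);return np.c_[x+c*V[:,0]-s*V[:,1],y+s*V[:,0]+c*V[:,1],V[:,2]]
def sil(p,parts):
    im=np.zeros((420*4,560*4),np.uint8)
    for V in parts:
        uv=np.array([proj(p,v) for v in V]);cv2.fillConvexPoly(im,cv2.convexHull(((uv+.5)*4).astype(np.int32)),255)
    return cv2.resize(im,(560,420),interpolation=cv2.INTER_AREA)/255.
def boxparts(q):
    x,y,a,t=q;L=cuboid(-.18,0,-.107,.107,0,.004)
    c,s=np.cos(t),np.sin(t)
    L=np.c_[.09+c*L[:,0]+s*L[:,2]*1,L[:,1],.088-s*L[:,0]+c*L[:,2]]
    return [place(cuboid(-.09,.09,-.107,.107,0,.088),x,y,a),place(L,x,y,a)]
def trayparts(q):
    return [place(cuboid(-.088,.088,-.085,.085,0,.022),*q[:3]),place(cuboid(-.006,.006,-.04,.04,0,.124),*q[:3])]
def matparts(q): return [place(cuboid(-.125,.125,-.115,.115,0,.004),*q[:3])]
def fit(f,q0,shots,step):
    def cost(q): return sum(np.abs(sil(p,f(q))-r).sum()/r.sum() for p,r in shots)
    S=[q0]+[np.add(q0,np.eye(len(q0))[i]*step[i]) for i in range(len(q0))]
    r=minimize(cost,q0,method="Nelder-Mead",options=dict(initial_simplex=S,maxiter=250,xatol=2e-4,fatol=1e-4));return r.x,r.fun
E
python3 - <<'E'
from h import *
P=[snapshot("top"),snapshot("scene")]
B=[(p,masks_of("stockbox",p)[0]["region"].astype(float)) for p in P]
for n,f,q0,sh,st in(("box",boxparts,[.455,.29,.09,1.75],B,[.02,.02,.04,.1]),("boxtop",boxparts,[.455,.29,.09,1.75],B[:1],[.02,.02,.04,.1])):
    q,c=fit(f,q0,sh,st);print(n,np.round(q,4),c)
m=masks_of("tray",P[0])[0]["region"].astype(float)
print("tray",fit(trayparts,[.446,-.295,-.054],[(P[0],m)],[.01,.01,.03]))
for m in masks_of("tray",P[1]): print(m["rect"],m["score"])
q=fit(boxparts,[.455,.29,.09,1.75],B,[.02,.02,.04,.1])[0]
ims=[]
for p in P:
    F=cv2.resize(p["frame"],None,fx=3,fy=3)
    def poly(V,col): cv2.polylines(F,[((np.array([proj(p,v) for v in V])+.5)*3).astype(int)],True,col,1)
    o=[[-.09,-.107],[-.09,.107],[.09,.107],[.09,-.107]];L=boxparts(q)[1]
    for z in(0,.088): poly(place(np.c_[np.array(o),[z]*4],*q[:3]),(0,255,0))
    poly(L[[0,2,6,4]],(255,0,0))
    t=[.446,-.295,-.054];o=[[-.088,-.085],[-.088,.085],[.088,.085],[.088,-.085]]
    for z in(0,.022): poly(place(np.c_[np.array(o),[z]*4],*t),(0,255,0))
    o=[[-.006,-.04],[-.006,.04],[.006,.04],[.006,-.04]];poly(place(np.c_[np.array(o),[.124]*4],*t),(0,0,255))
    ims.append(F)
A=ims[0][580:910,310:680];C=ims[0][680:900,1050:1270];D=ims[1][180:600,780:1210]
S=np.zeros((600,800,3),np.uint8);S[:330,:370]=A;S[340:560,:220]=C;S[:420,370:800]=D
cv2.imwrite("pics/o1.png",S)
E
```

```text
box [0.4469 0.2834 0.0962 1.8184] 0.07249669950768484
boxtop [0.4481 0.2836 0.0946 1.8146] 0.020733897105390604
tray (array([ 0.44460646, -0.29601114, -0.03973327]), np.float64(0.02329038083159801))
[82.1, 237.5, 126.6, 109.3] 0.95
```

View pics/o1.png

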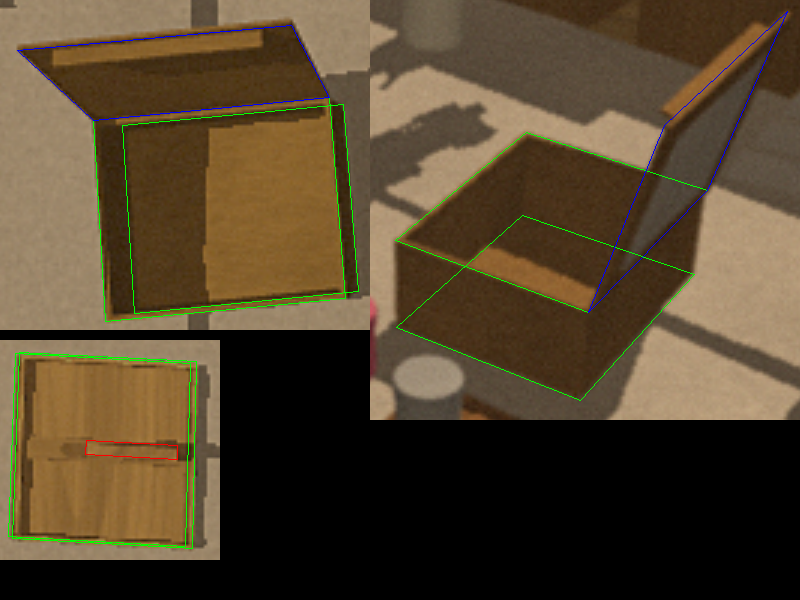

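Both fits line up with the image. Box (0.448,0.2835, yaw 0.095), lid about 1.82; tray (0.445,-0.296, yaw -0.047); mat (0.569,0.0185, yaw 0.03).

```bash
cat >> h.py <<'E'
import sys
from scipy.spatial.transform import Rotation as Ro
def go(x,y,z,yaw=0.,frm=None):
    """total turn (units) then, after the turn, shift (units) in tool axes"""
    if frm is None:
        s=bot.observe();p,R=np.array(s["tcp_pos"]),np.array(s["ee_rot"])
    else: p,R=frm
    T=Ro.from_euler("z",yaw).as_matrix()@np.diag([1.,-1,-1])
    print("turn",np.round(Ro.from_matrix(R.T@T).as_rotvec()/.12,2),"shift",np.round(T.T@(np.array([x,y,z])-p)/.1,3))
    return np.array([x,y,z]),T
E
python3 - <<'E'
from h import *
a=go(.4915,.065,.2); go(.4865,.065,.06,0,a)
E
```

```text
turn [-0.    0.   -2.15] shift [3.194 5.877 0.516]
turn [0. 0. 0.] shift [-0.05  0.    1.4 ]
```

servo_tool:
  motion:
    - [0,0,-0.7,0,0,0,87]
    - [0,0,-0.7,0,0,0,87]
    - [0,0,-0.75,0,0,0,87]
    - [0,0,0,0.262,0.49,0.043,87]
    - [0,0,0,0.262,0.49,0.043,87]
    - [0,0,0,0.262,0.49,0.043,87]
    - [0,0,0,0.262,0.49,0.043,87]
    - [0,0,0,0.262,0.49,0.043,87]
  squeeze: 20

```text
clock: 2.4
tcp_pos: [0.3038, 0.4061, 0.2302]
ee_rot: [[1.0, 0.001, 0.0], [0.001, -1.0, 0.001], [0.0, -0.001, -1.0]]
force: [1.1, 0.0, 0.8]
opening: 0.0869
grip_force: 0.0
```

servo_tool:
  motion:
    - [0,0,0,0.262,0.49,0.043,87]
    - [0,0,0,0.262,0.49,0.043,87]
    - [0,0,0,0.262,0.49,0.043,87]
    - [0,0,0,0.262,0.49,0.043,87]
    - [0,0,0,0.262,0.49,0.043,87]
    - [0,0,0,0.262,0.49,0.043,87]
    - [0,0,0,0.262,0.49,0.043,87]
    - [0,0,0,0,0,0,87]

```text
clock: 3.4
tcp_pos: [0.4875, 0.0616, 0.1995]
ee_rot: [[1.0, -0.005, -0.001], [-0.005, -1.0, -0.001], [-0.001, 0.001, -1.0]]
force: [0.1, -1.0, 0.0]
opening: 0.0869
grip_force: 0.0
```

```bash
python3 - <<'E'
from h import *
s=bot.observe();print(s["clock"],s["tcp_pos"],s["force"])
p=snapshot("scene")
for t in tins(p):
    if t[3]<100: print(t)
go(.4865,.065,.06)
E
```

```text
3.4 [0.48745391 0.06157748 0.19951942] [ 0.13620089 -1.0355921   0.01443827]
[0.4949, -0.0361, 0.91, 65, 17, 841]
[0.6314, 0.0737, 0.75, 63, 17, 801]
[0.4849, 0.0652, 0.6, 63, 17, 723]
[0.6506, -0.0469, 0.58, 62, 17, 838]
turn [ 0.    0.   -0.02] shift [-0.002 -0.01   1.399]
```

servo_tool:
  motion:
    - [0,0,0,0,0,0.4,87]
    - [0,0,0,0,0,0.4,87]
    - [0,0,0,0,0,0.3,87]
    - [0,0,0,0,0,0.2,87]
    - [0,0,0,0,0,0.1,87]
    - [0,0,0,0,0,0,40]
    - [0,0,0,0,0,0,40]
    - [0,0,0,0,0,0,40]

```text
clock: 4.5
tcp_pos: [0.4871, 0.0651, 0.0608]
ee_rot: [[1.0, 0.0, 0.001], [0.0, -1.0, 0.001], [0.001, -0.001, -1.0]]
force: [0.2, 0.5, 0.6]
opening: 0.0623
grip_force: 0.0
```

servo_tool:
  motion:
    - [0,0,0,0,0,0,40]
    - [0,0,0,0,0,-0.3,40]
    - [0,0,0,0,0,-0.5,40]
    - [0,0,0,0,0,-0.4,40]
    - [0,0,0,0,0,-0.3,40]
    - [0,0,0,0,0,0,40]
    - [0,0,0,0,0,0,40]
    - [0,0,0,0,0,0,40]

```text
clock: 5.5
tcp_pos: [0.4859, 0.0644, 0.2087]
ee_rot: [[1.0, -0.0, -0.002], [-0.0, -1.0, -0.001], [-0.002, 0.001, -1.0]]
force: [1.1, 0.4, -1.4]
opening: 0.0539
grip_force: 20.0
```

servo_tool:
  motion:
    - [0,0,0,0,0,0,40]

```text
clock: 5.62
tcp_pos: [0.4862, 0.0645, 0.209]
ee_rot: [[1.0, 0.0, -0.002], [0.0, -1.0, -0.001], [-0.002, 0.001, -1.0]]
force: [0.4, -0.5, -1.8]
opening: 0.0536
grip_force: 20.0
```

servo_tool:
  motion:
    - [0,0,0,0,0,0,40]

```text
clock: 5.75
tcp_pos: [0.4865, 0.0647, 0.2094]
ee_rot: [[1.0, 0.0, -0.001], [0.0, -1.0, -0.001], [-0.001, 0.001, -1.0]]
force: [-0.0, 0.6, -2.3]
opening: 0.0537
grip_force: 20.0
```

servo_tool:
  motion:
    - [0,0,0,0,0,0,40]

```text
clock: 5.88
tcp_pos: [0.4866, 0.0647, 0.2097]
ee_rot: [[1.0, 0.0, -0.0], [0.0, -1.0, -0.0], [-0.0, 0.0, -1.0]]
force: [-0.1, -0.4, -2.2]
opening: 0.0536
grip_force: 20.0
```

```bash
python3 - <<'E'
from h import *
f=[]
for i in range(6):
    s=bot.observe();f.append(s["force"]); snapshot("wrist")
print(np.round(f,2).tolist(),np.mean(f,0),s["tcp_pos"])
go(.49,.06,.2)
E
```

```text
[[-0.14, -0.37, -2.19], [-0.17, 1.24, -2.08], [-0.26, 0.04, -1.1], [-0.83, 0.82, -1.03], [0.0, -0.02, -1.12], [-0.29, -0.51, -1.56]] [-0.27959059  0.20042777 -1.51465798] [0.48664378 0.06474658 0.20998428]
turn [-0. -0.  0.] shift [0.033 0.048 0.1  ]
```

```bash
cat >> h.py <<'E'
def heft(n=20):
    f,t=[],[]
    for i in range(n):
        s=bot.observe();f.append(s["force"][2]);t.append(s["joint_torque"]);snapshot("wrist")
    print("Fz",np.mean(f),"+-",np.std(f)/n**.5,"tau",np.mean(t,0).round(3),np.std(t,0).round(3),"tcp",np.round(s["tcp_pos"],4))
E
python3 -c "from h import *;heft()"
```

```text
Fz -1.5409260185625626 +- 0.11818203828411669 tau [ 1.0000e-03 -3.4846e+01  2.7596e+01  6.6160e+00  8.3000e-02  0.0000e+00] [0.001 0.013 0.001 0.    0.    0.   ] tcp [0.4866 0.0647 0.21  ]
```

```bash
python3 - <<'E'
from h import *
a=go(.499,-.2535,.21,-.047);go(.499,-.2535,.0625,-.047,a)
E
```

```text
turn [-0.    0.    0.39] shift [ 0.273  3.173 -0.   ]
turn [0. 0. 0.] shift [0.    0.    1.475]
```

servo_tool:
  motion:
    - [0,0,0.39,0,0,0,40]
    - [0,0,0,0.03,0.3,0,40]
    - [0,0,0,0.045,0.525,0,40]
    - [0,0,0,0.045,0.525,0,40]
    - [0,0,0,0.045,0.525,0,40]
    - [0,0,0,0.045,0.525,0,40]
    - [0,0,0,0.04,0.475,0,40]
    - [0,0,0,0.023,0.298,0,40]

```text
clock: 8.18
tcp_pos: [0.4989, -0.2556, 0.2098]
ee_rot: [[0.999, -0.048, -0.0], [-0.048, -0.999, -0.0], [-0.0, 0.0, -1.0]]
force: [0.0, 0.7, -1.7]
opening: 0.0535
grip_force: 20.0
```

servo_tool:
  motion:
    - [0,0,0,0,0,0,40]
    - [0,0,0,0,0,0.3,40]
    - [0,0,0,0,0,0.3,40]
    - [0,0,0,0,0,0.3,40]
    - [0,0,0,0,0,0.25,40]
    - [0,0,0,0,0,0.15,40]
    - [0,0,0,0,0,0.1,40]
    - [0,0,0,0,0,0.075,40]

```text
clock: 9.18
tcp_pos: [0.4996, -0.2534, 0.0625]
ee_rot: [[0.999, -0.046, 0.001], [-0.046, -0.999, -0.0], [0.001, 0.0, -1.0]]
force: [-0.2, 0.6, -1.1]
opening: 0.0534
grip_force: 20.0
```

servo_tool:
  motion:
    - [0,0,0,0,0,0,40]
    - [0,0,0,0,0,0,40]

```text
clock: 9.43
tcp_pos: [0.4995, -0.2536, 0.063]
ee_rot: [[0.999, -0.046, 0.001], [-0.046, -0.999, -0.0], [0.001, 0.0, -1.0]]
force: [0.4, 0.4, -1.8]
opening: 0.0539
grip_force: 20.0
```

servo_tool:
  motion:
    - [0,0,0,0,0,0.01,40]
    - [0,0,0,0,0,0,62]
    - [0,0,0,0,0,0,62]
    - [0,0,0,0,0,-0.2,62]
    - [0,0,0,0,0,-0.4,62]
    - [0,0,0,0,0,-0.4,62]
    - [0,0,0,0,0,-0.3,62]
    - [0,0,0,0,0,-0.175,62]

```text
clock: 10.42
tcp_pos: [0.4997, -0.2537, 0.2112]
ee_rot: [[0.999, -0.046, 0.003], [-0.046, -0.999, -0.001], [0.003, 0.0, -1.0]]
force: [0.2, 0.1, -0.9]
opening: 0.0623
grip_force: 0.0
```

servo_tool:
  motion:
    - [0,0,-0.39,0,0,0,87]
    - [0,0,0,-0.02,-0.53,0,87]
    - [0,0,0,-0.02,-0.53,0,87]
    - [0,0,0,-0.02,-0.53,0,87]
    - [0,0,0,-0.02,-0.53,0,87]
    - [0,0,0,-0.02,-0.53,0,87]
    - [0,0,0,-0.02,-0.53,0,87]
    - [0,0,0,0,0,0,87]

```text
clock: 11.42
tcp_pos: [0.4871, 0.0675, 0.2093]
ee_rot: [[1.0, 0.005, 0.001], [0.005, -1.0, 0.001], [0.001, -0.001, -1.0]]
force: [-0.1, -0.6, -0.6]
opening: 0.0871
grip_force: 0.0
```

```bash
python3 - <<'E'
from h import *
p=snapshot("scene")
for t in tins(p):
    if t[3]<100: print(t)
heft(6)
go(.4953,-.037,.06)
E
```

```text
[0.6314, 0.0737, 0.76, 63, 17, 807]
[0.4949, -0.0361, 0.7, 64, 17, 774]
[0.6514, -0.0463, 0.69, 63, 17, 922]
[0.4947, -0.2529, 0.67, 64, 17, 1035]
Fz 0.17231008281544616 +- 0.20229130391550526 tau [ 6.0700e-01 -3.4157e+01  2.7016e+01  6.3420e+00  1.0300e-01 -1.4000e-02] [0.289 0.03  0.082 0.006 0.016 0.033] tcp [0.4871 0.0635 0.209 ]
turn [ 0.    0.   -0.01] shift [0.082 1.006 1.49 ]
```

servo_tool:
  motion:
    - [0,0,0,0.04,0.5,0.2,87]
    - [0,0,0,0.04,0.5,0.4,87]
    - [0,0,0,0,0,0.4,87]
    - [0,0,0,0,0,0.3,87]
    - [0,0,0,0,0,0.19,87]
    - [0,0,0,0,0,0,87]
    - [0,0,0,0,0,0,40]
    - [0,0,0,0,0,0,40]

```text
clock: 12.82
tcp_pos: [0.4957, -0.0341, 0.062]
ee_rot: [[1.0, 0.0, 0.002], [0.0, -1.0, 0.001], [0.002, -0.001, -1.0]]
force: [0.3, 0.0, -0.2]
opening: 0.0725
grip_force: 0.0
```

servo_tool:
  motion:
    - [0,0,0,0,0,0,40]
    - [0,0,0,0,0,0,40]
    - [0,0,0,0,0,-0.3,40]
    - [0,0,0,0,0,-0.5,40]
    - [0,0,0,0,0,-0.4,40]
    - [0,0,0,0,0,-0.3,40]
    - [0,0,0,0,0,0,40]
    - [0,0,0,0,0,0,40]

```text
clock: 13.82
tcp_pos: [0.4943, -0.0342, 0.2103]
ee_rot: [[1.0, -0.0, -0.001], [-0.0, -1.0, 0.0], [-0.001, -0.0, -1.0]]
force: [-0.0, 0.4, -2.8]
opening: 0.0534
grip_force: 20.0
```

servo_tool:
  motion:
    - [0,0,0,0,0,0,40]
    - [0,0,0,0,0,0,40]
    - [0,0,0,0,0,0,40]
    - [0,0,0,0,0,0,40]

```text
clock: 14.32
tcp_pos: [0.4949, -0.0342, 0.2108]
ee_rot: [[1.0, 0.0, -0.0], [0.0, -1.0, -0.0], [-0.0, 0.0, -1.0]]
force: [-0.4, -0.4, -2.5]
opening: 0.0532
grip_force: 20.0
```

```bash
python3 - <<'E'
from h import *
heft(12)
a=go(.37,.0,.21);print("box");
def slot(q,lx,ly): return place(np.array([[lx,ly,0.]]),*q)[0][:2]
B=(.4478,.2835,.0955);T=(.445,-.296,-.047)
for l in((-.04,.046),(-.04,-.046),(.04,.046),(.04,-.046)):
    print(l,np.round(slot(B,*l),4)); go(*slot(B,*l),.21,.0955)
for l in((.052,-.045),(-.052,.045),(-.052,-.045)):
    print(l,np.round(slot(T,*l),4)); go(*slot(T,*l),.21,-.047)
E
```

```text
Fz -1.5343750008812416 +- 0.17718719200654318 tau [ 1.0000e-03 -3.5496e+01  2.7608e+01  6.5980e+00  8.6000e-02  0.0000e+00] [0.001 0.024 0.016 0.003 0.001 0.   ] tcp [ 0.495  -0.0342  0.211 ]
turn [-0. -0.  0.] shift [-1.25  -0.342  0.01 ]
box
(-0.04, 0.046) [0.4036 0.3255]
turn [-0.   -0.   -0.79] shift [-0.567 -3.667  0.01 ]
(-0.04, -0.046) [0.4124 0.2339]
turn [-0.   -0.   -0.79] shift [-0.567 -2.747  0.01 ]
(0.04, 0.046) [0.4832 0.3331]
turn [-0.   -0.   -0.79] shift [ 0.233 -3.667  0.01 ]
(0.04, -0.046) [0.492  0.2415]
turn [-0.   -0.   -0.79] shift [ 0.233 -2.747  0.01 ]
(0.052, -0.045) [ 0.4948 -0.3434]
turn [-0.   -0.    0.39] shift [0.144 3.089 0.01 ]
(-0.052, 0.045) [ 0.3952 -0.2486]
turn [-0.   -0.    0.39] shift [-0.896  2.189  0.01 ]
(-0.052, -0.045) [ 0.3909 -0.3385]
turn [-0.   -0.    0.39] shift [-0.896  3.089  0.01 ]
```

servo_tool:
  motion:
    - [0,0,0.39,0,0,0,40]
    - [0,0,0,0.015,0.3,0,40]
    - [0,0,0,0.025,0.51,0,40]
    - [0,0,0,0.025,0.51,0,40]
    - [0,0,0,0.025,0.51,0,40]
    - [0,0,0,0.025,0.51,0,40]
    - [0,0,0,0.02,0.45,0,40]
    - [0,0,0,0.01,0.3,0,40]

```text
clock: 15.92
tcp_pos: [0.4947, -0.3456, 0.2107]
ee_rot: [[0.999, -0.048, -0.0], [-0.048, -0.999, -0.0], [-0.0, 0.0, -1.0]]
force: [-0.4, 0.4, -1.7]
opening: 0.0536
grip_force: 20.0
```

servo_tool:
  motion:
    - [0,0,0,0,0,0,40]
    - [0,0,0,0,0,0.3,40]
    - [0,0,0,0,0,0.3,40]
    - [0,0,0,0,0,0.3,40]
    - [0,0,0,0,0,0.25,40]
    - [0,0,0,0,0,0.15,40]
    - [0,0,0,0,0,0.1,40]
    - [0,0,0,0,0,0.08,40]

```text
clock: 16.92
tcp_pos: [0.4955, -0.3435, 0.0631]
ee_rot: [[0.999, -0.046, 0.001], [-0.046, -0.999, -0.0], [0.001, 0.0, -1.0]]
force: [-0.1, -0.8, -1.0]
opening: 0.0538
grip_force: 20.0
```

servo_tool:
  motion:
    - [0,0,0,0,0,0,40]
    - [0,0,0,0,0,0,40]

```text
clock: 17.18
tcp_pos: [0.4954, -0.3437, 0.0635]
ee_rot: [[0.999, -0.047, 0.001], [-0.047, -0.999, -0.0], [0.001, 0.0, -1.0]]
force: [0.5, 0.8, -1.5]
opening: 0.054
grip_force: 20.0
```

servo_tool:
  motion:
    - [0,0,0,0,0,0.005,40]
    - [0,0,0,0,0,0,62]
    - [0,0,0,0,0,0,62]
    - [0,0,0,0,0,-0.2,62]
    - [0,0,0,0,0,-0.4,62]
    - [0,0,0,0,0,-0.4,62]
    - [0,0,0,0,0,-0.3,62]
    - [0,0,0,0,0,-0.185,62]

```text
clock: 18.18
tcp_pos: [0.4955, -0.3438, 0.2132]
ee_rot: [[0.999, -0.047, 0.002], [-0.047, -0.999, -0.001], [0.002, 0.001, -1.0]]
force: [0.4, -0.3, -0.1]
opening: 0.0617
grip_force: 0.0
```

servo_tool:
  motion:
    - [0,0,0,-0.025,-0.51,0,87]
    - [0,0,0,-0.025,-0.51,0,87]
    - [0,0,0,-0.025,-0.51,0,87]
    - [0,0,0,-0.025,-0.51,0,87]
    - [0,0,0,-0.025,-0.51,0,87]
    - [0,0,0,-0.02,-0.54,0,87]
    - [0,0,-0.39,0,0,0,87]
    - [0,0,0,0,0,0,87]

```text
clock: 19.18
tcp_pos: [0.495, -0.0336, 0.2113]
ee_rot: [[1.0, 0.002, 0.001], [0.002, -1.0, 0.0], [0.001, -0.0, -1.0]]
force: [0.3, -0.4, -1.4]
opening: 0.087
grip_force: 0.0
```

servo_tool:
  motion:
    - [0,0,0,0,0,0,87]
    - [0,0,0,0,0,0,87]
    - [0,0,0,0,0,0,87]
    - [0,0,0,0,0,0,87]

```text
clock: 19.68
tcp_pos: [0.4949, -0.0345, 0.211]
ee_rot: [[1.0, -0.001, -0.0], [-0.001, -1.0, -0.0], [-0.0, 0.0, -1.0]]
force: [-0.1, -1.1, -0.4]
opening: 0.0871
grip_force: 0.0
```

```bash
python3 - <<'E'
from h import *
p=snapshot("scene")
for t in tins(p):
    if t[3]<100: print(t)
heft(3);print(np.round(bot.observe()["joint_positions"],4))
a=go(.6515,-.048,.21); go(.6325,.073,.21)
E
```

```text
[0.4921, -0.3445, 0.92, 64, 17, 1172]
[0.4947, -0.2529, 0.9, 64, 17, 1059]
[0.6306, 0.0731, 0.8, 63, 17, 830]
[0.6514, -0.0463, 0.7, 62, 17, 931]
Fz 0.18508751113655597 +- 0.2979416473932555 tau [-5.1000e-02 -3.4839e+01  2.7006e+01  6.3480e+00  8.5000e-02 -1.0000e-03] [0.003 0.002 0.    0.    0.    0.   ] tcp [ 0.495  -0.0343  0.211 ]
[ 0.3279  0.0952 -0.433  -0.     -1.0426  1.243 ]
turn [0. 0. 0.] shift [1.565 0.138 0.01 ]
turn [0. 0. 0.] shift [ 1.375 -1.072  0.01 ]
```

servo_tool:
  motion:
    - [0,0,0,0.5,0.05,0,87]
    - [0,0,0,0.55,0.05,0,87]
    - [0,0,0,0.4,0.037,0.3,87]
    - [0,0,0,0.12,0,0.4,87]
    - [0,0,0,0,0,0.4,87]
    - [0,0,0,0,0,0.3,87]
    - [0,0,0,0,0,0.1,87]
    - [0,0,0,0,0,0,40]

```text
clock: 20.92
tcp_pos: [0.652, -0.0479, 0.0609]
ee_rot: [[1.0, 0.0, -0.001], [0.0, -1.0, -0.0], [-0.001, 0.0, -1.0]]
force: [0.5, 0.1, -0.4]
opening: 0.0817
grip_force: 0.0
```

servo_tool:
  motion:
    - [0,0,0,0,0,0,40]
    - [0,0,0,0,0,0,40]
    - [0,0,0,0,0,0,40]
    - [0,0,0,0,0,-0.3,40]
    - [0,0,0,0,0,-0.5,40]
    - [0,0,0,0,0,-0.4,40]
    - [0,0,0,0,0,-0.3,40]
    - [0,0,0,-0.2,0,0,40]

```text
clock: 21.92
tcp_pos: [0.6337, -0.0477, 0.2138]
ee_rot: [[1.0, 0.0, 0.005], [0.0, -1.0, 0.001], [0.005, -0.001, -1.0]]
force: [-0.2, 0.1, -4.2]
opening: 0.0537
grip_force: 20.0
```

servo_tool:
  motion:
    - [0,0,0,-0.5,-0.05,0,40]
    - [0,0,0,-0.5,-0.05,0,40]
    - [0,0,0,-0.37,-0.037,0,40]
    - [0,0,0,0,0,0,40]
    - [0,0,0,0,0,0,40]
    - [0,0,0,0,0,0,40]
    - [0,0,0,0,0,0,40]
    - [0,0,0,0,0,0,40]

```text
clock: 22.92
tcp_pos: [0.4952, -0.0343, 0.2106]
ee_rot: [[1.0, -0.0, -0.001], [-0.0, -1.0, -0.0], [-0.001, 0.0, -1.0]]
force: [-0.4, 0.4, -2.9]
opening: 0.0536
grip_force: 20.0
```

```bash
python3 - <<'E'
from h import *
heft(4)
p=snapshot("scene")
for t in tins(p):
    if t[3]<100: print(t)
E
```

```text
Fz -2.5990405400751655 +- 0.20880075068301165 tau [-7.0000e-03 -3.6083e+01  2.8099e+01  6.7920e+00  8.0000e-02  1.0000e-03] [0.005 0.061 0.008 0.001 0.    0.   ] tcp [ 0.495  -0.0343  0.2108]
[0.4947, -0.2529, 0.91, 64, 17, 1036]
[0.3563, 0.1188, 0.91, 63, 17, 678]
[0.6323, 0.0744, 0.85, 63, 17, 809]
[0.4928, -0.3439, 0.83, 64, 17, 1156]
```

servo_tool:
  motion:
    - [0,0,-0.79,0,0,0,40]
    - [0,0,0,-0.017,-0.35,0,40]
    - [0,0,0,-0.025,-0.55,0,40]
    - [0,0,0,-0.025,-0.55,0,40]
    - [0,0,0,-0.025,-0.55,0,40]
    - [0,0,0,-0.025,-0.55,0,40]
    - [0,0,0,-0.025,-0.55,0,40]
    - [0,0,0,-0.015,-0.35,0,40]

```text
clock: 24.22
tcp_pos: [0.4461, 0.3102, 0.2111]
ee_rot: [[0.995, 0.096, 0.0], [0.096, -0.995, 0.0], [0.0, -0.0, -1.0]]
force: [1.0, -0.2, -2.5]
opening: 0.0537
grip_force: 20.0
```

servo_tool:
  motion:
    - [0,0,0,-0.01,-0.219,0,40]
    - [0,0,0,0,0,0,40]
    - [0,0,0,0,0,0.3,40]
    - [0,0,0,0,0,0.3,40]
    - [0,0,0,0,0,0.3,40]
    - [0,0,0,0,0,0.25,40]
    - [0,0,0,0,0,0.15,40]
    - [0,0,0,0,0,0.1,40]

```text
clock: 25.22
tcp_pos: [0.4438, 0.3289, 0.0707]
ee_rot: [[0.996, 0.094, 0.0], [0.094, -0.996, -0.0], [0.0, 0.0, -1.0]]
force: [-0.5, -0.2, -2.9]
opening: 0.0536
grip_force: 20.0
```

servo_tool:
  motion:
    - [0,0,0,0,0,0.08,40]
    - [0,0,0,0,0,0,40]
    - [0,0,0,0,0,0,40]

```text
clock: 25.6
tcp_pos: [0.4437, 0.3297, 0.0634]
ee_rot: [[0.995, 0.095, 0.0], [0.095, -0.995, 0.001], [0.0, -0.001, -1.0]]
force: [0.8, -0.6, -2.3]
opening: 0.0536
grip_force: 20.0
```

servo_tool:
  motion:
    - [0,0,0,0,0,0.01,40]
    - [0,0,0,0,0,0,60]
    - [0,0,0,0,0,0,60]
    - [0,0,0,0,0,-0.2,60]
    - [0,0,0,0,0,-0.4,60]
    - [0,0,0,0,0,-0.4,60]
    - [0,0,0,0,0,-0.3,60]
    - [0,0,0,0,0,-0.185,60]

```text
clock: 26.6
tcp_pos: [0.4439, 0.3299, 0.2125]
ee_rot: [[0.995, 0.095, 0.002], [0.095, -0.995, 0.002], [0.002, -0.002, -1.0]]
force: [-0.9, 0.5, -0.3]
opening: 0.06
grip_force: 0.0
```

servo_tool:
  motion:
    - [0,0,0,0.02,0.5,0,87]
    - [0,0,0,0.02,0.55,0,87]
    - [0,0,0,0.02,0.55,0,87]
    - [0,0,0,0.02,0.55,0,87]
    - [0,0,0,0.02,0.45,0,87]
    - [0,0,0.79,0,0,0,87]
    - [0,0,0,0,0,0,87]
    - [0,0,0,0,0,0,87]

```text
clock: 27.6
tcp_pos: [0.4782, 0.0719, 0.2106]
ee_rot: [[1.0, 0.003, 0.0], [0.003, -1.0, 0.0], [0.0, -0.0, -1.0]]
force: [-1.0, 0.9, -0.1]
opening: 0.0868
grip_force: 0.0
```

```bash
python3 - <<'E'
from h import *
for n in("scene","top"):
    p=snapshot(n)
    for t in tins(p):
        if t[3]<100: print(n,t)
cv2.imwrite("pics/t2.png",p["frame"][100:320,90:450])
go(.6325,.073,.06)
E
```

```text
scene [0.4403, 0.3344, 0.95, 64, 17, 560]
scene [0.4928, -0.3439, 0.79, 64, 17, 1175]
scene [0.4937, -0.252, 0.63, 64, 17, 998]
scene [0.6323, 0.0744, 0.57, 63, 17, 808]
top [0.4999, -0.2546, 0.85, 61, 17, 362]
top [0.4972, -0.3466, 0.79, 62, 17, 349]
top [0.635, 0.07, 0.57, 57, 18, 307]
turn [0.   0.   0.02] shift [ 1.544 -0.009  1.505]
```

View pics/t2.png

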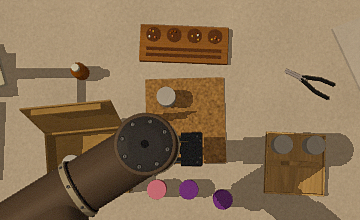

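The view shows two tins standing on the tray's far side (283,145) and (315,145). The last tin is on the mat at (166,97).

servo_tool:
  motion:
    - [0,0,0,0.5,0,0,87]
    - [0,0,0,0.55,0,0,87]
    - [0,0,0,0.4,0,0.3,87]
    - [0,0,0,0.1,0,0.4,87]
    - [0,0,0,0,0,0.4,87]
    - [0,0,0,0,0,0.3,87]
    - [0,0,0,0,0,0.1,87]
    - [0,0,0,0,0,0,40]

```text
clock: 28.8
tcp_pos: [0.6332, 0.0718, 0.0604]
ee_rot: [[1.0, 0.001, -0.001], [0.001, -1.0, -0.001], [-0.001, 0.001, -1.0]]
force: [0.7, 0.8, 0.3]
opening: 0.0817
grip_force: 0.0
```

servo_tool:
  motion:
    - [0,0,0,0,0,0,40]
    - [0,0,0,0,0,0,40]
    - [0,0,0,0,0,0,40]
    - [0,0,0,0,0,-0.3,40]
    - [0,0,0,0,0,-0.5,40]
    - [0,0,0,0,0,-0.4,40]
    - [0,0,0,0,0,-0.3,40]
    - [0,0,0,-0.2,0.05,0,40]

```text
clock: 29.8
tcp_pos: [0.6149, 0.0671, 0.2135]
ee_rot: [[1.0, 0.0, 0.005], [0.0, -1.0, 0.002], [0.005, -0.002, -1.0]]
force: [-0.0, -0.9, -2.7]
opening: 0.0532
grip_force: 20.0
```

servo_tool:
  motion:
    - [0,0,0,-0.4,0.33,0,40]
    - [0,0,0,-0.4,0.35,0,40]
    - [0,0,0,-0.38,0.34,0,40]
    - [0,0,0,0,0,0,40]
    - [0,0,0,0,0,0,40]
    - [0,0,0,0,0,0,40]
    - [0,0,0,0,0,0,40]
    - [0,0,0,0,0,0,40]

```text
clock: 30.8
tcp_pos: [0.4954, -0.0351, 0.2102]
ee_rot: [[1.0, 0.001, -0.001], [0.001, -1.0, -0.0], [-0.001, 0.0, -1.0]]
force: [0.2, 0.1, -2.0]
opening: 0.0537
grip_force: 20.0
```

```bash
python3 - <<'E'
from h import *
heft(4)
a=go(.3952,-.2486,.21,-.047); a=go(.4522,.2377,.21,.0955)
E
```

```text
Fz -1.6983007907477778 +- 0.11161286852657762 tau [ 1.7000e-02 -3.5686e+01  2.7663e+01  6.6140e+00  8.2000e-02 -1.0000e-03] [0.011 0.061 0.007 0.002 0.    0.   ] tcp [ 0.4953 -0.0353  0.2103]
turn [0.   0.   0.39] shift [-0.899  2.177  0.004]
turn [ 0.    0.   -0.79] shift [-0.168 -2.759  0.004]
```

Tin C is about 160 g, borderline, so it goes in the box.

servo_tool:
  motion:
    - [0,0,-0.79,0,0,0,40]
    - [0,0,0,-0.02,-0.35,0,40]
    - [0,0,0,-0.035,-0.55,0,40]
    - [0,0,0,-0.035,-0.55,0,40]
    - [0,0,0,-0.035,-0.55,0,40]
    - [0,0,0,-0.03,-0.45,0,40]
    - [0,0,0,-0.013,-0.31,0,40]
    - [0,0,0,0,0,0,40]

```text
clock: 32.0
tcp_pos: [0.4521, 0.2398, 0.2104]
ee_rot: [[0.995, 0.098, 0.0], [0.098, -0.995, 0.0], [0.0, -0.0, -1.0]]
force: [-0.2, 0.9, -1.0]
opening: 0.0536
grip_force: 20.0
```

servo_tool:
  motion:
    - [0,0,0,0,0,0.3,40]
    - [0,0,0,0,0,0.3,40]
    - [0,0,0,0,0,0.3,40]
    - [0,0,0,0,0,0.25,40]
    - [0,0,0,0,0,0.15,40]
    - [0,0,0,0,0,0.1,40]
    - [0,0,0,0,0,0.075,40]
    - [0,0,0,0,0,0,40]

```text
clock: 33.0
tcp_pos: [0.4524, 0.2378, 0.0631]
ee_rot: [[0.995, 0.095, 0.0], [0.095, -0.995, 0.0], [0.0, -0.0, -1.0]]
force: [0.2, -1.2, -1.0]
opening: 0.0537
grip_force: 20.0
```

servo_tool:
  motion:
    - [0,0,0,0,0,0,40]
    - [0,0,0,0,0,0.01,40]
    - [0,0,0,0,0,0,60]
    - [0,0,0,0,0,0,60]
    - [0,0,0,0,0,-0.2,60]
    - [0,0,0,0,0,-0.4,60]
    - [0,0,0,0,0,-0.5,60]
    - [0,0,0,0,0,-0.5,60]

```text
clock: 34.0
tcp_pos: [0.4521, 0.2375, 0.2237]
ee_rot: [[0.995, 0.095, 0.0], [0.095, -0.995, -0.0], [0.0, 0.0, -1.0]]
force: [0.3, 1.2, -1.0]
opening: 0.0598
grip_force: 0.0
```

servo_tool:
  motion:
    - [0,0,0,0.05,0.55,0,60]
    - [0,0,0,0.05,0.55,0,60]
    - [0,0,0,0.05,0.55,0,40]
    - [0,0,0,0,0,0,20]
    - [0,0,0,0,0,0,0]
    - [0,0,0,0,0,0,0]

```text
clock: 34.75
tcp_pos: [0.4828, 0.0757, 0.222]
ee_rot: [[0.995, 0.096, 0.0], [0.096, -0.995, 0.0], [0.0, -0.0, -1.0]]
force: [0.7, 0.3, 0.0]
opening: 0.0253
grip_force: 0.0
```

```bash
python3 - <<'E'
from h import *
print(bot.observe()["tcp_pos"],bot.observe()["force"])
for n in("scene","top"):
    p=snapshot(n)
    for t in tins(p):
        if t[3]<100: print(n,t)
    if n=="scene": cv2.imwrite("pics/s3.png",p["frame"])
# lid arc waypoints: contact point on outer face, r=.165 from hinge, TCP such that closed fingertips (25 mm ahead) touch
B=(.4478,.2835,.0955)
for t in(1.82,1.5,1.2,.9,.6,.3,0):
    r=.17;lx=.09-r*np.cos(t)+.004*np.sin(t);lz=.088+r*np.sin(t)+.004*np.cos(t)
    print(t,np.round(place(np.array([[lx,0,lz]]),*B),3))
E
```

```text
[0.48281408 0.07572913 0.22201791] [0.74343643 0.25863956 0.0415491 ]
scene [0.4921, -0.3445, 0.96, 64, 17, 1110]
scene [0.443, 0.3304, 0.85, 64, 17, 540]
scene [0.4937, -0.252, 0.8, 65, 17, 1087]
scene [0.4302, 0.2688, 0.73, 64, 17, 262]
top [0.4985, -0.2559, 0.67, 61, 17, 349]
top [0.4958, -0.3452, 0.58, 62, 17, 345]
1.82 [[0.583 0.296 0.252]]
1.5 [[0.529 0.291 0.258]]
1.2 [[0.48  0.287 0.248]]
0.9 [[0.435 0.282 0.224]]
0.6 [[0.4   0.279 0.187]]
0.3 [[0.377 0.277 0.142]]
0 [[0.368 0.276 0.092]]
```

View pics/s3.png

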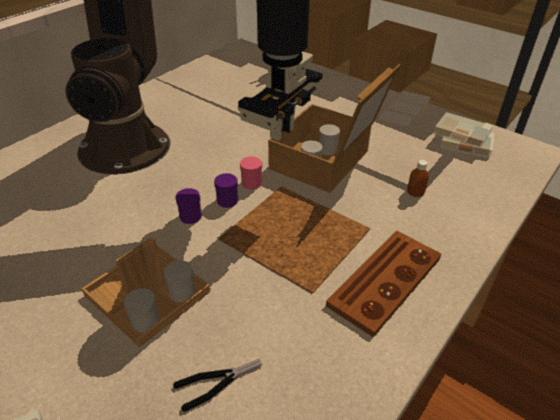

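All four are sorted: two tins on the tray at (142,310) and (179,280), two in the box at (312,152) and (330,138), and the lid is still open. Next is the lid.

```bash
python3 - <<'E'
from h import *
B=(.4478,.2835,.0955)
W=lambda lx,z,ly=0.:(*place(np.array([[lx,ly,0]]),*B)[0][:2],z)
a=go(*W(.23,.265,-.2),.0955);a=go(*W(.23,.265),.0955,a);a=go(*W(.165,.262),.0955,a)
r=.16;pr=np.array([.165,.262])
for t in np.linspace(1.6,0,12):
    o=.004 if t>.05 else .001
    n=np.array([np.sin(t),np.cos(t)]) # outward normal
    q=np.array([.09-r*np.cos(t),.088+r*np.sin(t)])+n*(.004-o)+[.010,.025]
    print(round(t,2),np.round(q,3),"dx,dz units",np.round((q-pr)*[10,-10],2));pr=q
E
```

```text
turn [0.   0.   0.01] shift [ 2.15  -0.102 -0.43 ]
turn [0. 0. 0.] shift [-0. -2.  0.]
turn [0. 0. 0.] shift [-0.65 -0.    0.03]
1.6 [0.105 0.273] dx,dz units [-0.6  -0.11]
1.45 [0.081 0.272] dx,dz units [-0.23  0.01]
1.31 [0.059 0.268] dx,dz units [-0.23  0.04]
1.16 [0.037 0.26 ] dx,dz units [-0.22  0.08]
1.02 [0.016 0.249] dx,dz units [-0.21  0.11]
0.87 [-0.003  0.236] dx,dz units [-0.19  0.14]
0.73 [-0.02   0.219] dx,dz units [-0.17  0.16]
0.58 [-0.034  0.201] dx,dz units [-0.14  0.18]
0.44 [-0.045  0.181] dx,dz units [-0.11  0.2 ]
0.29 [-0.053  0.159] dx,dz units [-0.08  0.22]
0.15 [-0.058  0.136] dx,dz units [-0.05  0.23]
0.0 [-0.06   0.116] dx,dz units [-0.02  0.2 ]
```

servo_tool:
  motion:
    - [0,0,0,0.3,0,-0.43,0]
    - [0,0,0,0.5,0,0,0]
    - [0,0,0,0.55,-0.05,0,0]
    - [0,0,0,0.5,-0.05,0,0]
    - [0,0,0,0.3,-0.3,0,0]
    - [0,0,0,0,-0.5,0,0]
    - [0,0,0,0,-0.5,0,0]
    - [0,0,0,0,-0.45,0,0]

```text
clock: 35.95
tcp_pos: [0.6789, 0.2818, 0.2644]
ee_rot: [[0.995, 0.096, -0.001], [0.096, -0.995, -0.0], [-0.001, 0.0, -1.0]]
force: [0.4, 0.3, 1.0]
opening: 0.0006
grip_force: 0.0
```

servo_tool:
  motion:
    - [0,0,0,0,-0.25,0,0]
    - [0,0,0,0,0,0,0]
    - [0,0,0,-0.2,0,0.03,0]
    - [0,0,0,-0.25,0,0,0]
    - [0,0,0,-0.2,0,0,0]
    - [0,0,0,0,0,0,0]

```text
clock: 36.7
tcp_pos: [0.6116, 0.2973, 0.2629]
ee_rot: [[0.995, 0.095, 0.001], [0.095, -0.995, 0.001], [0.001, -0.0, -1.0]]
force: [0.4, 0.5, 0.8]
opening: 0.0008
grip_force: 0.0
```

```bash
python3 - <<'E'
from h import *
B=(.4478,.2835,.0955)
print(bot.observe()["force"])
go(*place(np.array([[.165,0,.262]]),*B)[0],.0955)
p=snapshot("scene");cv2.imwrite("pics/s4.png",p["frame"][0:260,180:480])
E
```

```text
[0.36777688 0.54399519 0.80766772]
turn [-0.   -0.01 -0.  ] shift [ 0.007 -0.019  0.009]
```

View pics/s4.png

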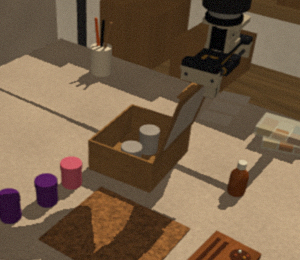

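The gripper is behind the lid at (205,80), clear of the glue. Now I push along the lid's arc.

servo_tool:
  motion:
    - [0,0,0,-0.3,0,-0.05,0]
    - [0,0,0,-0.3,0,-0.05,0]
    - [0,0,0,-0.23,0,0.01,0]
    - [0,0,0,-0.23,0,0.04,0]
    - [0,0,0,-0.22,0,0.08,0]
    - [0,0,0,-0.21,0,0.11,0]
    - [0,0,0,-0.19,0,0.14,0]
    - [0,0,0,-0.17,0,0.16,0]

```text
clock: 37.75
tcp_pos: [0.4284, 0.2806, 0.2181]
ee_rot: [[0.996, 0.094, 0.001], [0.094, -0.996, 0.001], [0.001, -0.001, -1.0]]
force: [1.0, -0.6, 0.8]
opening: 0.0007
grip_force: 0.3
```

servo_tool:
  motion:
    - [0,0,0,-0.14,0,0.18,0]
    - [0,0,0,-0.11,0,0.2,0]
    - [0,0,0,-0.08,0,0.22,0]
    - [0,0,0,-0.05,0,0.22,0]
    - [0,0,0,-0.02,0,0.1,0]
    - [0,0,0,0,0,0.08,0]
    - [0,0,0,0,0,0.02,0]
    - [0,0,0,0,0,0,0]

```text
clock: 38.75
tcp_pos: [0.3888, 0.277, 0.1171]
ee_rot: [[0.995, 0.095, 0.001], [0.095, -0.995, 0.0], [0.001, -0.0, -1.0]]
force: [-3.6, -2.7, 9.2]
opening: 0.0002
grip_force: 4.5
```

```bash
python3 - <<'E'
from h import *
s=bot.observe();print(s["force"],s["tcp_pos"])
p=snapshot("scene");cv2.imwrite("pics/s5.png",p["frame"][0:260,180:480])
E
```

```text
[-3.61889467 -2.73747633  9.23228674] [0.38875662 0.27698418 0.1170859 ]
```

View pics/s5.png

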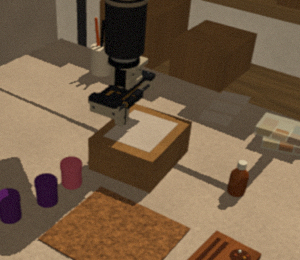

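Lid is shut (9 N at the tip, TCP height matches a closed lid). Next I go up and turn for the tray handle.

servo_tool:
  motion:
    - [0,0,0,0,0,-0.3,0]
    - [0,0,0,0,0,-0.5,0]
    - [0,0,0,0,0,-0.5,0]
    - [0,0,0,0.1,0.5,-0.2,25]
    - [0,0,0,0.1,0.55,0,25]
    - [0,0,0,0.1,0.55,0,25]
    - [0,0,0,0.1,0.55,0,25]
    - [0,0,0,0.1,0.55,0,25]

```text
clock: 39.8
tcp_pos: [0.4644, 0.011, 0.267]
ee_rot: [[0.995, 0.095, 0.002], [0.095, -0.995, 0.001], [0.002, -0.0, -1.0]]
force: [1.6, 0.8, 0.2]
opening: 0.0248
grip_force: 0.0
```

servo_tool:
  motion:
    - [0,0,1,0,0,0,25]
    - [0,0,1,0,0,0,25]
    - [0,0,1,0,0,0,25]
    - [0,0,1,0,0,0,25]
    - [0,0,1,0,0,0,25]
    - [0,0,1,0,0,0,25]
    - [0,0,1,0,0,0,25]
    - [0,0,1,0,0,0,25]

```text
clock: 40.8
tcp_pos: [0.4641, 0.0127, 0.2666]
ee_rot: [[0.645, -0.764, 0.001], [-0.764, -0.645, 0.0], [0.0, -0.001, -1.0]]
force: [-0.3, -1.0, -0.8]
opening: 0.0249
grip_force: 0.0
```

servo_tool:
  motion:
    - [0,0,1,0,0,0,25]
    - [0,0,1,0,0,0,25]
    - [0,0,1,0,0,0,25]
    - [0,0,1,0,0,0,25]
    - [0,0,1,0,0,0,25]
    - [0,0,1,0,0,0,25]
    - [0,0,0.28,0,0,0,25]
    - [0,0,0,0,0,0,25]

```text
clock: 41.8
tcp_pos: [0.4639, 0.0127, 0.2663]
ee_rot: [[-0.046, -0.999, 0.0], [-0.999, 0.046, 0.0], [-0.0, -0.0, -1.0]]
force: [-0.5, -0.9, -0.1]
opening: 0.025
grip_force: 0.0
```

```bash
python3 - <<'E'
from h import *
P=[snapshot("top"),snapshot("scene")]
T=(.445,-.296,-.047);R=[cuboid(0,0,0,0,0,0)]
C=np.array([[.027*np.cos(a),.027*np.sin(a),z] for a in np.arange(0,6.28,.3) for z in(.005,.069)])
def f(q): return trayparts(q)+[C+[.4992,-.2545,0],C+[.4955,-.3445,0]]
print(fit(f,list(T),[(P[0],sil(P[0],f(T))*0+np.any([masks_of("tray",P[0])[0]["region"]]+[m["region"] for m in masks_of("tin1",P[0])if m["rect"][0]>340],0))],[.01,.01,.03]))
m=masks_of("lid",P[1]);print([(x["score"],x["rect"]) for x in m])
b=masks_of("stockbox",P[0])[0]["region"].astype(float)
print(fit(boxparts,[.4478,.2835,.0955,.05],[(P[0],b)],[.01,.01,.03,.1]))
a=go(.445,-.296,.25,-.047-np.pi/2);go(.445,-.296,.103,-.047-np.pi/2,a)
E
```

```text
(array([ 0.44369788, -0.29554684, -0.04962574]), np.float64(0.06542816301210994))
[(0.83, [271.2, 103.6, 101.7, 60.1])]
(array([ 0.48983131,  0.28836076,  0.08146711, -0.33468646]), np.float64(0.884651064726966))
turn [ 0.  0. -0.] shift [3.093 0.041 0.16 ]
turn [0. 0. 0.] shift [0.   0.   1.47]
```

servo_tool:
  motion:
    - [0,0,0,0.35,0.01,0.06,34]
    - [0,0,0,0.55,0.01,0.05,34]
    - [0,0,0,0.55,0.01,0.05,34]
    - [0,0,0,0.55,0.01,0,34]
    - [0,0,0,0.55,0,0,34]
    - [0,0,0,0.35,0,0,34]
    - [0,0,0,0.193,0,0,34]
    - [0,0,0,0,0,0,34]

```text
clock: 43.1
tcp_pos: [0.4446, -0.2971, 0.2496]
ee_rot: [[-0.05, -0.999, -0.001], [-0.999, 0.05, 0.0], [-0.0, 0.001, -1.0]]
force: [0.6, 0.5, 0.4]
opening: 0.0339
grip_force: 0.0
```

servo_tool:
  motion:
    - [0,0,0,0,0,0.4,34]
    - [0,0,0,0,0,0.3,34]
    - [0,0,0,0,0,0.3,34]
    - [0,0,0,0,0,0.25,34]
    - [0,0,0,0,0,0.15,34]
    - [0,0,0,0,0,0.07,34]
    - [0,0,0,0,0,0,34]
    - [0,0,0,0,0,0,34]

```text
clock: 44.1
tcp_pos: [0.4455, -0.2961, 0.1039]
ee_rot: [[-0.048, -0.999, 0.001], [-0.999, 0.048, -0.0], [0.0, -0.001, -1.0]]
force: [0.8, -0.5, -0.1]
opening: 0.0336
grip_force: 0.0
```

servo_tool:
  motion:
    - [0,0,0,0,0,0,15]
    - [0,0,0,0,0,0,8]
    - [0,0,0,0,0,0,4]
    - [0,0,0,0,0,0,4]
    - [0,0,0,0,0,0,4]
    - [0,0,0,0,0,0,4]
  squeeze: 50

```text
clock: 44.85
tcp_pos: [0.4443, -0.296, 0.1032]
ee_rot: [[-0.048, -0.999, -0.001], [-0.999, 0.048, 0.0], [-0.0, 0.001, -1.0]]
force: [-3.9, 0.3, 5.5]
opening: 0.012
grip_force: 50.0
```

servo_tool:
  motion:
    - [0,0,0,0,0,-0.03,4]
    - [0,0,0,0,0,-0.07,4]
    - [0,0,0,0,0,-0.1,4]
    - [0,0,0,0,0,-0.15,4]
    - [0,0,0,0,0,-0.15,4]
    - [0,0,0,0,0,-0.1,4]
    - [0,0,0,0,0,-0.05,4]
    - [0,0,0,0,0,0,4]

```text
clock: 45.85
tcp_pos: [0.4449, -0.2959, 0.1682]
ee_rot: [[-0.048, -0.999, 0.0], [-0.999, 0.048, -0.0], [0.0, -0.0, -1.0]]
force: [0.6, 0.1, -6.1]
opening: 0.0116
grip_force: 50.0
```

```bash
python3 - <<'E'
from h import *
s=bot.observe();print(s["force"],s["moment"],s["tcp_pos"],s["grip_force"])
p=snapshot("scene");cv2.imwrite("pics/s6.png",p["frame"][150:400,50:400])
# tool goal: tray centre on mat centre, grasp offset negligible
a=go(.569,.0185,.17,.03-np.pi/2)
E
```

```text
[ 0.62923468  0.10273373 -6.11640415] [0.06432795 0.12571496 0.00319933] [ 0.44492555 -0.29593798  0.16824997] 49.995426535606384
turn [ 0.    0.   -0.65] shift [-3.105 -1.337 -0.022]
```

View pics/s6.png

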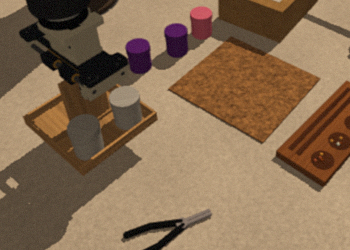

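Tray lifted level with both tins at (84,135) and (127,107). Now over to the mat.

servo_tool:
  motion:
    - [0,0,-0.3,0,0,0,4]
    - [0,0,-0.35,0,0,0,4]
    - [0,0,0,-0.1,-0.04,0,4]
    - [0,0,0,-0.2,-0.09,0,4]
    - [0,0,0,-0.28,-0.12,0,4]
    - [0,0,0,-0.3,-0.13,0,4]
    - [0,0,0,-0.3,-0.13,0,4]
    - [0,0,0,-0.3,-0.13,0,4]

```text
clock: 46.9
tcp_pos: [0.5047, -0.1445, 0.1678]
ee_rot: [[0.03, -1.0, -0.0], [-1.0, -0.03, 0.0], [-0.0, 0.0, -1.0]]
force: [0.9, -1.2, -6.2]
opening: 0.0117
grip_force: 50.0
```

servo_tool:
  motion:
    - [0,0,0,-0.3,-0.13,0,4]
    - [0,0,0,-0.3,-0.13,0,4]
    - [0,0,0,-0.3,-0.13,0,4]
    - [0,0,0,-0.28,-0.12,0,4]
    - [0,0,0,-0.2,-0.09,0,4]
    - [0,0,0,-0.15,-0.06,0,4]
    - [0,0,0,-0.095,-0.037,0,4]
    - [0,0,0,0,0,0,4]

```text
clock: 47.9
tcp_pos: [0.5692, 0.0187, 0.1679]
ee_rot: [[0.031, -1.0, -0.0], [-1.0, -0.031, -0.0], [0.0, 0.0, -1.0]]
force: [0.1, 0.6, -5.4]
opening: 0.0116
grip_force: 50.0
```

```bash
python3 - <<'E'
from h import *
a=go(.569,.0185,.107,.03-np.pi/2)
E
```

```text
turn [ 0. -0.  0.] shift [0.002 0.002 0.609]
```

servo_tool:
  motion:
    - [0,0,0,0,0,0.1,4]
    - [0,0,0,0,0,0.15,4]
    - [0,0,0,0,0,0.15,4]
    - [0,0,0,0,0,0.1,4]
    - [0,0,0,0,0,0.06,4]
    - [0,0,0,0,0,0.03,4]
    - [0,0,0,0,0,0.015,4]
    - [0,0,0,0,0,0,4]

```text
clock: 48.9
tcp_pos: [0.5693, 0.0185, 0.1078]
ee_rot: [[0.03, -1.0, 0.0], [-1.0, -0.03, 0.0], [-0.0, -0.0, -1.0]]
force: [-0.9, 0.8, -5.6]
opening: 0.0118
grip_force: 50.0
```

servo_tool:
  motion:
    - [0,0,0,0,0,0.005,4]
    - [0,0,0,0,0,0,4]

```text
clock: 49.15
tcp_pos: [0.5693, 0.0185, 0.1072]
ee_rot: [[0.03, -1.0, 0.0], [-1.0, -0.03, 0.0], [-0.0, -0.0, -1.0]]
force: [0.3, 0.6, -4.9]
opening: 0.0119
grip_force: 50.0
```

servo_tool:
  motion:
    - [0,0,0,0,0,0.01,4]
    - [0,0,0,0,0,0.005,4]
    - [0,0,0,0,0,0,4]
    - [0,0,0,0,0,0,16]
    - [0,0,0,0,0,0,24]
    - [0,0,0,0,0,0,34]
    - [0,0,0,0,0,0,34]
    - [0,0,0,0,0,-0.1,34]
  squeeze: 20

```text
clock: 50.15
tcp_pos: [0.5687, 0.0183, 0.1151]
ee_rot: [[0.03, -1.0, -0.002], [-1.0, -0.03, -0.001], [0.0, 0.002, -1.0]]
force: [0.0, -0.7, -0.3]
opening: 0.0338
grip_force: 0.0
```

servo_tool:
  motion:
    - [0,0,0,0,0,-0.3,34]
    - [0,0,0,0,0,-0.5,34]
    - [0,0,0,0,0,-0.5,34]
    - [0,0,0,0.5,0,0,34]
    - [0,0,0,0.55,0,0,34]
    - [0,0,0,0.55,0,0,34]
    - [0,0,0,0.55,0,0,34]
    - [0,0,0,0,0,0,34]

```text
clock: 51.15
tcp_pos: [0.5752, -0.1999, 0.2458]
ee_rot: [[0.026, -1.0, -0.0], [-1.0, -0.026, -0.0], [0.0, 0.0, -1.0]]
force: [0.6, -0.0, -0.0]
opening: 0.0338
grip_force: 0.0
```

```bash
python3 - <<'E'
from h import *
P=[snapshot("top"),snapshot("scene")]
m=masks_of("tray",P[0])[0]["region"].astype(float)
print(fit(trayparts,[.569,.0185,.03],[(P[0],m)],[.01,.01,.03]))
S=np.zeros((600,800,3),np.uint8)
S[:300,:800]=cv2.resize(P[0]["frame"][150:300,100:500],None,fx=2,fy=2)
S[300:600,:560]=P[1]["frame"][60:360]
cv2.imwrite("pics/f.png",S)
E
```

```text
(array([0.56108333, 0.02169444, 0.04958333]), np.float64(8.612910216718266))
```

View pics/f.png

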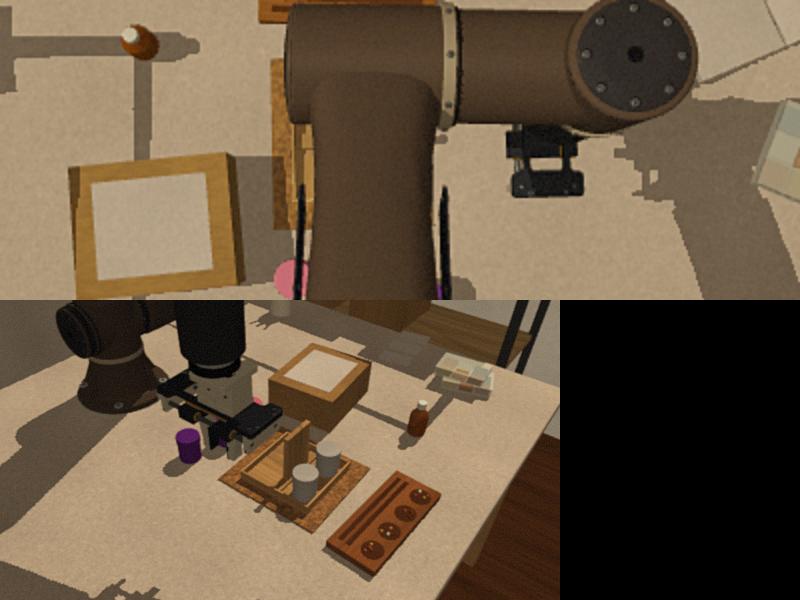

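The tray stands centred on the mat with both tins upright at (305,483) and (329,459). The box lid is shut and the bystanders haven't moved.

```bash
python3 -c "from h import *;print(close_job())"
```

```text
the job is handed in; nothing more can be done
None
```

The job is handed in at about 51 s (no score came back): all four tins are sorted, two in the stock box (about 265 g and 160 g) and two on the tray (both about 150–165 g, inside the either-way band), with the lid shut and the tray set down level on the mat.

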